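# Hold the amplifier module home in the corner of its chassis

### The job

Fit the loose amplifier module into the open chassis: lay it flat on the chassis floor with its coax socket out through the notch in the rear panel, and push it fully home into the corner, so that its socket end is tight against the rear panel and its side is tight against the side rail at the same time. The screws are to be driven next, so finish while holding it there: keep your hand on it, pressing it firmly against both panel and rail, and do not let go. Leave the Morse key, the dish of screws and the screwdriver alone.

Things in the scene. Friction and masses are not known exactly. Their poses are not given: they have to be found in the camera images.
- module: loose amplifier module, 0.2 to 0.45 kg, flat on the desk at the start: aluminium base plate 120 (x) x 90 (y) x 6 mm, on it a green circuit board (top 8 mm above the underside) with a sheet-steel screening can in the middle, three wound coils 15 mm high at the -x end and a coax socket at the +x end. Origin: centre of the plate's underside, z up
- can_center (a point): centre of the module's screening can, the place to grip: a closed box 56 (x) x 44 (y) mm from 8 to 38 mm above the underside; this point 23 mm above the underside, at the module's x = y = 0, module axes. Beside the can (+y and -y) nothing stands higher than 11 mm
- socket_tip (a point): tip of the module's coax socket, at x = 72, y = 0, z = 16 mm of the module: a barrel 13 mm in diameter along x that reaches 12 mm past the plate's +x edge, from a block 18 x 18 mm, top 24 mm above the underside, x = 42 to 60 mm
- module_corner (a point): the corner of the module's base plate that goes into the chassis corner: on the underside, x = +60, y = +45 mm of the module
- chassis: open metal chassis, smooth (friction 0.35), grey floor, on rubber feet, does not shift. Floor plate 214 (x) x 188 (y) mm, its top 12 mm above the desk; rear panel at +x, side rail at +y, other sides open. Origin: under the plate's centre at desk height, x towards the rear panel, z up. A module home in the corner has the chassis' axes and its origin at x = 45, y = 45, z = 12 mm
- chassis_corner (a point): inner corner where floor, rear panel and side rail meet: x = 105, y = 90, z = 12 mm of the chassis, chassis axes
- rear_panel: the chassis' rear panel, rigid 4 mm sheet along the whole +x edge: inner face at x = 105 mm, top 60 mm above the floor, with a notch for the coax socket 26 mm wide, centred at y = 45 mm, from 5 mm above the floor up and open at the top. Same origin and axes as the chassis
- side_rail: the chassis' side rail, rigid 4 mm upright strip along the +y edge: inner face at y = 90 mm, from x = -105 to 105 mm, top 25 mm above the floor. Same origin and axes as the chassis
- key: bystander: Morse key with brass lever and black knob on a wooden base 150 x 85 mm, 65 mm high. Origin: centre of the underside
- dish: bystander: round steel dish with dark screws in it, 96 mm across, 22 mm high. Origin: centre of the underside
- screwdriver: bystander: screwdriver about 200 mm long, lying on the desk along its x axis. Origin: on its underside, between handle and blade
Things that resemble listed ones, but are neither listed nor needed, are in the scene too. What is meant by the module is not orange, and is the larger of those in its own colour.

How it is judged (in metres and radians):
At the end, for the whole second after the job is handed in: Module at rest in the corner, its corner within 3 mm of rear panel, side rail and chassis floor (5 mm in all), square and level within 2 degrees, fingers on it, pressed with over 2 N on the rear panel and over 2 N on the side rail, all through the last second (x of module_corner in the frame of chassis_corner above -0.003 m and y of module_corner in the frame of chassis_corner above -0.003 m and distance between module_corner and chassis_corner below 0.005 m and z of module_corner in the frame of chassis_corner below 0.003 m and angle between module's own z axis and vertical below 0.035 rad and angle between the x axis of module and the x axis of chassis, either way round below 0.035 rad and contact force between module and rear_panel above 2 N and contact force between module and side_rail above 2 N and contact force between the fingers and module above 1 N and linear speed of module below 0.01 m/s); the arm keeps its last pose, push and grip.
It fails at once if the Morse key, the dish or the screwdriver is moved more than 15 mm (distance of any of key, dish, screwdriver from where it was at the start of the episode above 0.015 m).
It also fails if it takes over 51 s, if anything falls off the work surface, if the arm or the gripper's body presses on something with over 40 N, if the wrist force passes 120 N, or if a joint passes its speed limit or range.

### The arm

A 6-joint arm with a two-finger parallel gripper is mounted at the origin on the work surface. World frame = base frame: x ahead of the robot, y to its left, z up, the work surface at z = 0. Lengths are in mm, angles in degrees, forces in N, time in s.
With the tool pointing down it reaches from about 300 to 850 mm from the base axis. Payload 4.2 kg.
Tool frame: the origin (TCP) lies midway between the tips of the shut fingers; the grasp point (between the pads) lies 19 mm behind it (env.grasp_offset is the distance from the TCP to the grasp point, in mm); z points along the fingers, y is the line along which they close (so a half turn about z gives the same grasp; the last joint's range is limited). The gripper opens to 91 mm and grips with 3 to 60 N. Pads are 32 mm wide; open, the fingers measure 118 mm over their backs; the gripper's body (76 mm by 178 mm) begins 60 mm behind the grasp point.
Start: joints at [63.312, 18.312, 89.639, -0, 72.044, -1.146], TCP at [247.933, 518.818, 213.976] pointing down, gripper open.
Joint ranges: [-177.97, 177.97], [-48.28, 115.42], [12.27, 149.76], [-77.06, 257.06], [2.81, 150.46], [-146.56, 146.56]. Speed limits (degrees/s): [147.25, 147.25, 180, 180, 180, 180].

### API

Orientations are given as [roll, pitch, yaw] about the fixed x, y, z axes, in that order (R = Rz(yaw) Ry(pitch) Rx(roll)).
In Python, from workcell import env, optics gives the robot as it stands. The module is installed in compiled form; this text tells all that it offers.
- The arm moves only by the tool send_rows, never from a script. Its argument "targets" is a list that holds one entry, the list of rows, each a list of 7 numbers: the turn, a rotation vector about the world's x, y, z scaled (see below), then the shift along the world's x, y, z scaled (see below), then the closure, from -1 (fully open) to 1 (shut). In form: [[[rx, ry, rz, x, y, z, gripper], ...]]. A call has 1 to 12 rows; each row shifts and turns the commanded pose from where the row before left it; what a row does not reach is not made up. The controller multiplies each number of a shift by 0.2 m and each number of a turn by pi/2 rad. A row lasts 1/10 s, in which the tool goes at most 50 mm and 8.59 degrees, less where a joint would pass 70% of its speed; a pose out of reach is approached as far as the arm can. A call with a number of a shift or a turn outside -1 to 1 is refused whole. A call with a gripper value outside its range is refused whole. The fingers move at their own pace and stop on an object; "grip_force" is the grip in N (left out, the last holds). Time passes only in rows, so rows that do not move let the fingers close. It gives the time, the measured TCP pose, the force, the opening and the grip force at its end, in the units of the state.
- env.state(): the state, without advancing time (a new reading comes with each control period).
- optics.grab_frame(name): name is "scene" or "top" or "wrist"; returns (picture, depth): 420x560x3 uint8, red, green, blue; 420x560 float32, mm along the optical axis (not along the pixel's ray), 0 where there is no reading.
- optics.camera_info(name): a dict with "camera_matrix" (3x3 intrinsics, pixels), "R" (3x3) and "t" (3): a world point X has camera coordinates R X + t; the wrist camera has in their place "mount" (4x4, takes a point from camera to tool coordinates, whose origin is the TCP and whose axes are the flange's). Camera axes: x right, y down, z forward; pixel columns grow to the right and rows downward; lengths in mm; the calibration is good to about 2 mm. A picture is of the moment at which its call begins: read the wrist's pose just before it. camera_info takes no time and is no camera call.
- env.job_done(): hands the job in; it is judged then, once.
Trained networks look in the newest picture that a camera, given by its name, has taken for a name from the list of things; names that differ only in an ending like _2 or _b are one class to them, and where a whole thing is asked for, a point or a joint stands for the part that bears it (a point fixed in the world has none). Each returns a list of dicts, best first, with "conf" (0 to 1); they miss things now and then, are a little off and sometimes report something else, mostly with a low value. They report only what shows in the picture. A call takes as long as a camera call. They do not tell look-alikes from the thing itself.
- optics.silhouettes(camera, name): "mask" (420x560 bool, what is visible of it) and "at" ([column, row] in pixels, amid what is visible of it).
- optics.place_of(camera, name): "at" ([column, row] in pixels: a listed point, or the origin of a listed thing).
The state is a dict: "time_s": time; "qpos": joint angles; "qvel": joint speeds; "effort": joint torques, N m; "ee_pos": TCP position; "ee_rot": TCP orientation; "force": force on the tool from outside, world axes, zero at the start; "torque": the same for the moment, N m; "gripper_width": finger opening in mm; "gripper_force": force on a finger pad.
Only numpy, scipy, OpenCV 4.12 (cv2) and the standard library are available. Lean on these libraries where they do the work, as an engineer would, in place of code of your own. Each camera call takes 0.05 s, during which the arm holds its last target. There are 200 camera calls.

## Working session

There is one attempt and no reset: what is moved stays moved. The work goes in short steps, Python scripts to look and compute and a tool call to move; the robot and the scene stay as the last step left them, time stands still between calls to the robot, and variables do not carry over. Pictures are saved under pics/ and viewed, at most 10 in all, crops included, and the job is handed in when it is done.

Besides the shell and the picture viewer there is one more tool, called after ">>>" in YAML: its name, and indented under it one key for each argument. send_rows: Moves the arm, as the interface text tells. Its arguments: {"type":"object","properties":{"targets":{"type":"array"},"grip_force":{"type":"number"}},"required":["targets"]}

```bash
mkdir -p pics
cat > h.py <<'E'
import numpy as np, cv2
from workcell import env, optics
from scipy.spatial.transform import Rotation as Ro
def cam(name):
    i=optics.camera_info(name); K=np.array(i["camera_matrix"])
    if name=="wrist":
        s=env.state(); M=np.array(i["mount"]); T=np.eye(4)
        T[:3,:3]=Ro.from_euler('xyz',s["ee_rot"],degrees=True).as_matrix(); T[:3,3]=s["ee_pos"]
        W=T@M; return K,W[:3,:3],W[:3,3]
    R=np.array(i["R"]);t=np.array(i["t"]); return K,R.T,-R.T@t
def cloud(c,d):
    K,R,o=c; v,u=np.mgrid[:d.shape[0],:d.shape[1]]
    P=np.stack([(u-K[0,2])/K[0,0]*d,(v-K[1,2])/K[1,1]*d,d],-1)
    P=P@R.T+o; P[d<=0]=np.nan; return P
def ray(c,uv,z):
    K,R,o=c; r=R@np.linalg.inv(K)@np.array([uv[0],uv[1],1.]); return o+r*(z-o[2])/r[2]
def save(n,im): cv2.imwrite(n,cv2.cvtColor(im,cv2.COLOR_RGB2BGR))
E
cat > a.py <<'E'
from h import *
print(env.state())
for n in ["top","scene"]:
    c=cam(n); im,d=optics.grab_frame(n); save(f"pics/{n}.png",im); np.savez(f"{n}.npz",im=im,d=d)
    P=cloud(c,d); print(n,c[2])
    for k in ["module","chassis","key","dish","screwdriver","rear_panel","side_rail"]:
        for r in optics.silhouettes(n,k):
            m=r["mask"]; q=P[m]; q=q[~np.isnan(q[:,0])]
            print(k,round(r["conf"],2),np.round(r["at"]),m.sum(),np.round(np.median(q,0)) if len(q) else None, np.round(np.median(im[m],0)))
    for k in ["can_center","socket_tip","module_corner","chassis_corner","chassis"]:
        for r in optics.place_of(n,k): print(k,round(r["conf"],2),np.round(r["at"],1))
E
python3 a.py
```

```text
{'time_s': 0.0, 'qpos': array([ 6.33102357e+01,  1.83508581e+01,  8.97060779e+01, -5.35072746e-04,
        7.20416631e+01, -1.14527539e+00]), 'qvel': array([ 0.07594192,  0.00026102,  0.09587584, -0.01460844,  0.06077732,
        0.0569535 ]), 'effort': array([ 7.74840373e-04, -4.12462807e+01, -2.31967646e+01,  7.26640876e-02,
        4.57542110e-02, -1.58470480e-04]), 'ee_pos': array([247.72200328, 518.35640553, 213.130334  ]), 'ee_rot': array([-1.79901410e+02, -1.46213096e-03,  1.54455675e+02]), 'force': array([-0.71803863, -0.42343806,  0.2014136 ]), 'torque': array([ 0.02241014, -0.04348257, -0.03632872]), 'gripper_force': 0.0, 'gripper_width': 91.28679340509845}
top [4.21758866e+02 4.37565960e-01 1.45517794e+03]
module 0.87 [157. 246.] 1148 [453. 319.   9.] [247. 191.  76.]
module 0.73 [218. 228.] 1057 [499. 141.   9.] [227. 223. 199.]
module 0.61 [233. 283.] 595 [337.  95.   6.] [215. 214. 188.]
chassis 0.83 [317. 231.] 4417 [ 496. -169.   11.] [227. 222. 217.]
key 0.94 [417. 202.] 1351 [ 587. -466.   24.] [243. 186. 115.]
dish 0.74 [254. 141.] 687 [770.  30.   5.] [243. 236. 2
[... 747 characters left out ...]
 [ 504. -168.   13.] [239. 238. 233.]
key 0.94 [ 99. 199.] 1780 [ 605. -468.   25.] [249. 199. 133.]
dish 0.6 [270. 284.] 1185 [763.  26.   6.] [255. 253. 252.]
screwdriver 0.65 [458. 232.] 451 [551. 460.  20.] [255. 104.  98.]
rear_panel 0.91 [216. 210.] 1024 [ 602. -151.   44.] [236. 236. 225.]
side_rail 0.46 [330. 202.] 1358 [515. 140.   9.] [244. 238. 220.]
can_center 0.81 [332.4 195.2]
can_center 0.74 [403.1 194.2]
socket_tip 0.86 [380.1 201.9]
socket_tip 0.68 [310.7 216.7]
socket_tip 0.59 [304.5 150.6]
module_corner 0.95 [389.6 218.7]
module_corner 0.85 [329.8 228. ]
module_corner 0.57 [306.5 165.9]
chassis_corner 0.84 [252.8 211.1]
chassis 0.65 [332.1 227.8]
chassis 0.64 [223.  185.7]
```

```bash
cat > b.py <<'E'
from h import *
z=np.load("top.npz"); im=z["im"]; save("pics/crop.png",cv2.resize(im[120:320,90:390],(800,533),interpolation=cv2.INTER_CUBIC))
c=cam("top"); P=cloud(c,z["d"])
for n,uv,h in [("can",(216.8,226.6),23),("sock",(230.2,211.5),16),("mcor",(217.7,205.9),0),("ccor",(279.5,207),12),("ch",(319.5,231.8),0),("small can",(231.4,284.3),15),("small sock",(245.4,281.8),10)]:
    print(n,np.round(ray(c,uv,h),1))
cs=cam("scene")
for n,uv,h in [("can",(332.4,195.2),23),("sock",(310.7,216.7),16),("mcor",(329.8,228),0),("ccor",(252.8,211.1),12),("ch",(223,185.7),0)]:
    print("scene",n,np.round(ray(cs,uv,h),1))
E
python3 b.py
```

```text
can [505.5 141.8  23. ]
sock [552.9 102.6  16. ]
mcor [571.3 143.    0. ]
ccor [569.6 -48.9  12. ]
ch [ 495.2 -174.6    0. ]
small can [331.8  94.1  15. ]
small sock [339.5  52.1  10. ]
scene can [489.3 135.4  23. ]
scene sock [562.8  86.7  16. ]
scene mcor [579.1 139.4   0. ]
scene ccor [566.6 -65.6  12. ]
scene ch [ 487.2 -164.     0. ]
```

View pics/crop.png

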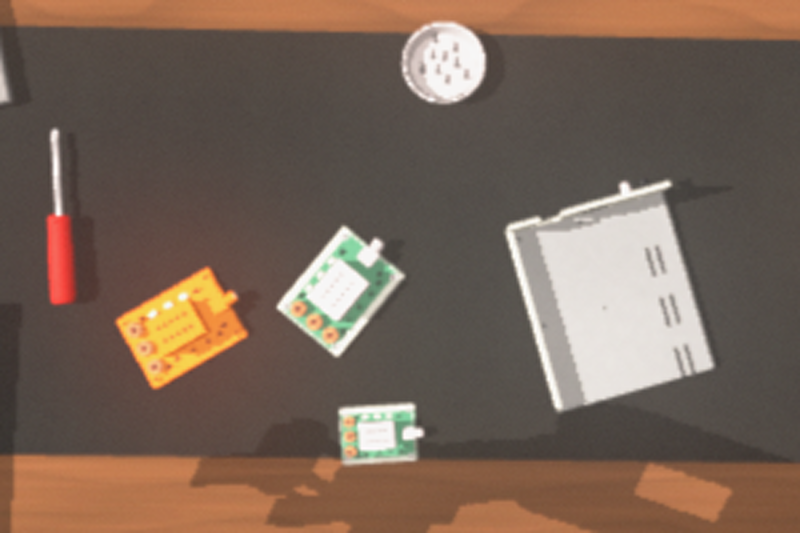

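Three look-alikes, by crop pixel: orange (182,328), small green (378,433), large green (340,290). The large green one fits, since it is not orange and is the larger of the two green ones. Its socket points up and right, at yaw about -40°. The chassis yaw is about +15°, with the notch at (550,220). I'll go above the module and take a close look.

>>> send_rows:
  targets:
    - [[0,0,-0.015,0.115,-0.172,0.02,-1],[0,0,-0.015,0.115,-0.172,0.02,-1],[0,0,-0.015,0.115,-0.172,0.02,-1],[0,0,-0.015,0.115,-0.172,0.02,-1],[0,0,-0.015,0.115,-0.172,0,-1],[0,0,-0.015,0.115,-0.172,0,-1],[0,0,-0.015,0.115,-0.172,0,-1],[0,0,-0.015,0.115,-0.172,0,-1],[0,0,-0.015,0.115,-0.172,0,-1],[0,0,-0.015,0.115,-0.172,0,-1],[0,0,-0.015,0.115,-0.172,0,-1],[0,0,0,0,0,0,-1]]

```text
time_s: 2.5
ee_pos: [503.3, 136.8, 229.9]
ee_rot: [-180.0, 0.1, 139.3]
force: [-0.5, 0.2, -0.6]
gripper_width: 90.8
gripper_force: 0.0
```

```bash
cat > c.py <<'E'
from h import *
import sys
c=cam("wrist"); s=env.state(); print(s["ee_pos"],s["ee_rot"],"cam",c[2])
im,d=optics.grab_frame("wrist"); save(f"pics/{sys.argv[1]}.png",im); np.savez(f"{sys.argv[1]}.npz",im=im,d=d,R=c[1],o=c[2],K=c[0])
for k,h in [("can_center",23),("socket_tip",16),("module_corner",0),("module",0),("chassis_corner",12),("chassis",0)]:
    for r in optics.place_of("wrist",k): print(k,round(r["conf"],2),np.round(r["at"],1),np.round(ray(c,r["at"],h),1))
P=cloud(c,d); np.save("P.npy",P)
for lo,hi,n in [(33,44,"can top"),(45,56,"can top on chassis")]:
    m=((P[...,2]>lo)&(P[...,2]<hi)).astype(np.uint8); q,l,st,ce=cv2.connectedComponentsWithStats(m)
    for i in range(1,q):
        if st[i,4]>300:
            X=P[l==i]; r=cv2.minAreaRect(X[:,:2].astype(np.float32)); print(n,st[i,4],r,"z",np.median(X[:,2]))
E
python3 c.py w1
```

```text
[503.26021001 136.82964984 229.88206805] [-1.79990918e+02  1.19984713e-01  1.39298077e+02] cam [453.54575654 178.76889039 400.38785824]
can_center 0.91 [141.5  83.1] [340.5  95.8  23. ]
can_center 0.89 [397.2  18.6] [457.6 320.8  23. ]
can_center 0.62 [280.5 178.4] [501.4 137.5  23. ]
socket_tip 0.97 [369.5  93.2] [495.  261.3  16. ]
socket_tip 0.9 [282.4 237.9] [554.1  94.9  16. ]
socket_tip 0.71 [110.9 118.9] [342.4  45.4  16. ]
socket_tip 0.16 [280.1 179. ] [502.5 136.   16. ]
module_corner 0.76 [321.  223.8] [574.2 135.9   0. ]
module_corner 0.74 [411.5  97.1] [528.7 295.8   0. ]
module_corner 0.55 [147.9 139.9] [379.   53.9   0. ]
module_corner 0.15 [282.5 178.7] [506.  136.5   0. ]
module 0.91 [145.8  85.1] [338.   92.7   0. ]
module 0.82 [282.  174.5] [502.1 139.1   0. ]
module 0.68 [389.7  19.5] [453.7 323.2   0. ]
chassis_corner 0.58 [196.4 324.5] [570.7 -53.9  12. ]
can top 2374 ((459.6642150878906, 317.0533752441406), (44.27080154418945, 46.84784698486328), 31.674728393554688) z 37.87434196435518
can top 2402 ((501.73992919921875, 140.25958251953125), (44.001747131347656, 56.01395034790039), 51.58072280883789) z 37.9228121716157
```

View pics/w1.png

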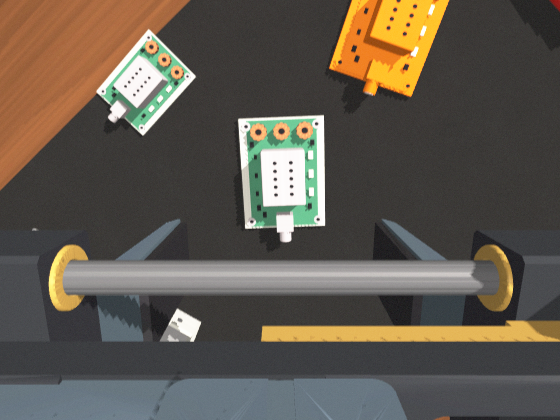

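The picture shows the large green module at (283,172), can at (283,178) and socket at (286,230). The can top measures 44×56 mm at z=38, as specified, so it's confirmed. Centre is (501.7,140.3), module yaw -38.4°.

>>> send_rows:
  targets:
    - [[0,0,0.026,-0.008,0.018,-0.15,-1],[0,0,0,0,0,-0.2,-1],[0,0,0,0,0,-0.2,-1],[0,0,0,0,0,-0.2,-1],[0,0,0,0,0,-0.15,-1],[0,0,0,0,0,-0.1,-1],[0,0,0,0,0,-0.08,-1],[0,0,0,0,0,0,-1],[0,0,0,0,0,0,-1]]

```text
time_s: 3.75
ee_pos: [499.3, 144.7, 14.3]
ee_rot: [180.0, 0.0, 142.0]
force: [0.1, -0.1, -0.0]
gripper_width: 91.2
gripper_force: 0.0
```

>>> send_rows:
  targets:
    - [[0,0,0,0.012,-0.02,0,-1],[0,0,0,0,0,0,0.2],[0,0,0,0,0,0,1],[0,0,0,0,0,0,1],[0,0,0,0,0,0,1],[0,0,0,0,0,0,1],[0,0,0,0,0,0,1],[0,0,0,0,0,0,1],[0,0,0,0,0,0,1],[0,0,0,0,0,0,1]]
  grip_force: 35

```text
time_s: 4.75
ee_pos: [501.8, 140.1, 14.0]
ee_rot: [180.0, 0.0, 141.9]
force: [-0.4, 0.4, -0.3]
gripper_width: 43.9
gripper_force: 35.0
```

Gripped (width 43.9). Lifting, and measuring the chassis from the stored unobstructed frames.

>>> send_rows:
  targets:
    - [[0,0,0,0,0,0.05,1],[0,0,0,0,0,0.1,1],[0,0,0,0,0,0.15,1],[0,0,0.05,0,0,0.2,1],[0,0,0.08,0,0,0.2,1],[0,0,0.08,0,0,0.2,1],[0,0,0.08,0,0,0.1,1],[0,0,0.08,0,0,0,1],[0,0,0.08,0,0,0,1],[0,0,0.08,0,0,0,1],[0,0,0.06,0,0,0,1],[0,0,0,0,0,0,1]]

```text
time_s: 5.95
ee_pos: [501.2, 139.8, 214.1]
ee_rot: [180.0, -0.0, -165.0]
force: [0.3, 0.4, -1.9]
gripper_width: 44.1
gripper_force: 35.0
```

```bash
cat > e.py <<'E'
from h import *
from scipy.optimize import least_squares
for n in ["top","scene"]:
    z=np.load(n+".npz"); c=cam(n); P=cloud(c,z["d"]).reshape(-1,3)
    P=P[~np.isnan(P[:,0])]; P=P[(abs(P[:,0]-495)<170)&(abs(P[:,1]+175)<170)]
    fl=P[(P[:,2]>8.5)&(P[:,2]<20)]
    print(n,"floor",len(fl),np.median(fl[:,2]),cv2.minAreaRect(fl[:,:2].astype(np.float32)))
    hi=P[P[:,2]>9]; print("all>9",cv2.minAreaRect(hi[:,:2].astype(np.float32)))
    for lo,h,nm in [(30,37.5,"32-37"),(45,90,"panel")]:
        q=P[(P[:,2]>lo)&(P[:,2]<h)]
        print(nm,len(q),cv2.minAreaRect(q[:,:2].astype(np.float32)),q.mean(0),q[:,2].max())
E
python3 e.py
```

```text
top floor 3223 11.750690766928074 ((492.59783935546875, -171.87425231933594), (306.7129211425781, 321.1171569824219), 89.90819549560547)
all>9 ((502.5985107421875, -155.42257690429688), (284.7362060546875, 277.2387390136719), 87.35294342041016)
32-37 86 ((521.8060302734375, -104.98562622070312), (138.6553192138672, 279.2196960449219), 65.04359436035156) [488.57112818 -89.70124028  34.06903197] 37.323470786705
panel 141 ((601.0770874023438, -136.55410766601562), (18.41700553894043, 187.08203125), 17.015451431274414) [ 601.03725595 -153.33213824   63.37091693] 77.0906102932795
scene floor 3145 12.14888015102224 ((514.4064331054688, -201.06634521484375), (238.883056640625, 257.9427185058594), 15.94225788116455)
all>9 ((514.5504150390625, -201.0813446044922), (238.90054321289062, 257.9971008300781), 16.00579261779785)
32-37 132 ((531.5126953125, -106.56851959228516), (139.92333984375, 275.12603759765625), 64.24009704589844) [ 550.4099174  -117.75384469   34.27574629] 37.48721350228061
panel 505 ((605.702880859375, -139.16543579101562), (25.708057403564453, 186.03256225585938), 15.640226364135742) [ 603.41596561 -151.26787997   60.30977961] 77.9768068476817
```

>>> send_rows:
  targets:
    - [[0,0,0,-0.06,-0.17,0.02,1],[0,0,0,-0.06,-0.17,0.02,1],[0,0,0,-0.06,-0.17,0.02,1],[0,0,0,-0.06,-0.17,0.02,1],[0,0,0,-0.06,-0.17,0.02,1],[0,0,0,-0.06,-0.17,0,1],[0,0,0,-0.06,-0.17,0,1],[0,0,0,-0.06,-0.17,0,1],[0,0,0,0,0,0,1],[0,0,0,0,0,0,1]]

```text
time_s: 6.95
ee_pos: [405.3, -132.2, 234.1]
ee_rot: [180.0, 0.0, -165.2]
force: [-0.4, -0.6, -2.8]
gripper_width: 43.7
gripper_force: 35.0
```

```bash
python3 c.py w2; python3 a.py 2>/dev/null | grep -E "chassis|socket|can_c|^top|^scene"
```

```text
[ 405.32188438 -132.19854111  234.10971003] [ 1.79956633e+02  1.49409491e-02 -1.65168281e+02] cam [ 342.17721479 -150.18346707  404.73598769]
can_center 0.91 [279.  259.3] [ 491.7 -112.2   23. ]
socket_tip 0.72 [452.8 165. ] [343.4  40.4  16. ]
module_corner 0.69 [447.7 192.7] [374.4  54.    0. ]
module 0.94 [492.3 170.4] [337.9  92.9   0. ]
module 0.64 [278.3 240.6] [ 478.4 -116.6    0. ]
top [4.21758866e+02 4.37565960e-01 1.45517794e+03]
chassis 0.64 [317. 220.] 2747 [ 536. -165.   11.] [222. 216. 211.]
can_center 0.88 [155.8 243.8]
can_center 0.78 [231.7 283.8]
can_center 0.63 [253.5 144. ]
socket_tip 0.97 [177.1 232.8]
socket_tip 0.82 [249.3 282.1]
socket_tip 0.8 [306.3 239. ]
chassis_corner 0.6 [279.2 206.6]
chassis 0.62 [318.2 233.9]
scene [1374.67996937  121.07851064 1173.20283369]
chassis 0.86 [220. 188.] 4459 [ 505. -167.   13.] [238. 238. 233.]
can_center 0.79 [233.3  97.7]
can_center 0.74 [323.8 152.7]
can_center 0.65 [401.8 194.3]
socket_tip 0.92 [232.4 122.7]
socket_tip 0.73 [301.1 152.1]
socket_tip 0.67 [377.  201.7]
socket_tip 0.6 [ 98.4 204. ]
chassis_corner 0.91 [251.1 211.6]
chassis 0.6 [221.4 186. ]
```

View pics/w2.png

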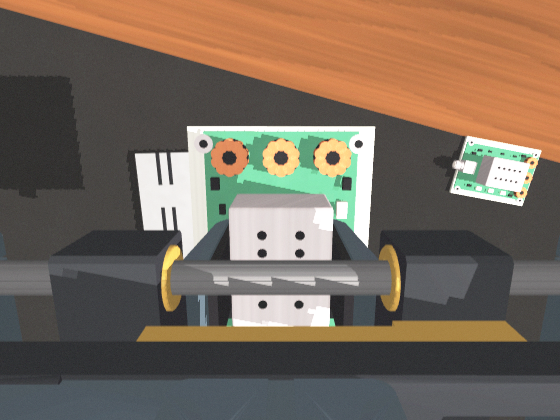

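Picture: the module is held square, the free small one is at (495,170), and the chassis is mostly hidden by my hand, showing only its edge at (165,200). I'll fit panel and rail planes from the scene-camera depth.

```bash
cat > f.py <<'E'
from h import *
def line(q,thr=2.0,exp=None):
    best=None;rng=np.random.default_rng(0)
    for _ in range(800):
        a,b=q[rng.choice(len(q),2,False)]; d=b-a; L=np.hypot(*d)
        if L<30: continue
        nrm=np.array([-d[1],d[0]])/L; m=abs((q-a)@nrm)<thr
        if best is None or m.sum()>best.sum(): best=m
    x=q[best]; v=cv2.fitLine(x.astype(np.float32),cv2.DIST_HUBER,0,.01,.01).ravel()
    return v,best.sum(),np.ptp(x@v[:2])
z=np.load("scene.npz"); c=cam("scene"); d=z["d"]; P=cloud(c,d).reshape(-1,3); P=P[~np.isnan(P[:,0])]
P=P[(abs(P[:,0]-515)<160)&(abs(P[:,1]+165)<160)]
a=np.radians(15.5); U=np.array([[np.cos(a),np.sin(a)],[-np.sin(a),np.cos(a)]])
L=(P[:,:2]-[495,-172])@U.T
for nm,m in [("panel face",(P[:,2]>20)&(P[:,2]<66)&(L[:,0]>85)&(L[:,0]<125)),("panel top",(P[:,2]>69)&(P[:,2]<76)&(L[:,0]>85)),
  ("rail face",(P[:,2]>15)&(P[:,2]<33)&(L[:,1]>75)&(L[:,1]<110)&(L[:,0]<85)),("rail top",(P[:,2]>35)&(P[:,2]<39)&(L[:,1]>70)&(L[:,1]<115)&(L[:,0]<90))]:
    v,n,l=line(P[m][:,:2]); print(nm,m.sum(),n,"len %.0f"%l,"ang %.2f"%np.degrees(np.arctan2(v[1],v[0])),"pt",v[2:],"local",U@(v[2:]-[495,-172]))
K,R,o=c
for r in optics.place_of("scene","rear_panel")+optics.place_of("scene","side_rail"): print(r)
# notch: histogram of panel face along local y, z 45..70
m=(P[:,2]>45)&(P[:,2]<70)&(L[:,0]>85)&(L[:,0]<125)
h,e=np.histogram(L[m,1],np.arange(-100,105,4)); print(list(zip(e.astype(int),h)))
fl=(abs(P[:,2]-12)<3)&(abs(L)<70).all(1); print("floor z",np.median(P[fl,2]))
E
python3 f.py
```

```text
panel face 658 473 len 187 ang -73.77 pt [ 600.93744 -145.03113] local [109.2916599   -2.32252274]
panel top 109 76 len 184 ang -73.60 pt [ 602.33185 -152.62166] local [108.60687403 -10.00962863]
rail face 43 19 len 166 ang 16.21 pt [465.81345 -85.47151] local [-5.00131956 91.18125354]
rail top 47 44 len 180 ang 15.93 pt [448.6492  -87.97423] local [-22.2101311   93.35650525]
{'at': [234.1, 108.3], 'conf': 0.53}
{'at': [234.1, 100.4], 'conf': 0.37}
[(np.int64(-100), np.int64(0)), (np.int64(-96), np.int64(0)), (np.int64(-92), np.int64(7)), (np.int64(-88), np.int64(10)), (np.int64(-84), np.int64(6)), (np.int64(-80), np.int64(12)), (np.int64(-76), np.int64(10)), (np.int64(-72), np.int64(16)), (np.int64(-68), np.int64(12)), (np.int64(-64), np.int64(13)), (np.int64(-60), np.int64(10)), (np.int64(-56), np.int64(10)), (np.int64(-52), np.int64(14)), (np.int64(-48), np.int64(15)), (np.int64(-44), np.int64(16)), (np.int64(-40), np.int64(7)), (np.int64(-36), np.int64(10)), (np.int64(-32), np.int64(9)), (np.int64(-28), np.int64(12)), (np.int64(-24), np.int64(7)), (np.int64(-20), np.int64(12)), (
[... 205 characters left out ...]
p.int64(12), np.int64(11)), (np.int64(16), np.int64(8)), (np.int64(20), np.int64(10)), (np.int64(24), np.int64(6)), (np.int64(28), np.int64(11)), (np.int64(32), np.int64(6)), (np.int64(36), np.int64(0)), (np.int64(40), np.int64(0)), (np.int64(44), np.int64(0)), (np.int64(48), np.int64(0)), (np.int64(52), np.int64(0)), (np.int64(56), np.int64(0)), (np.int64(60), np.int64(8)), (np.int64(64), np.int64(9)), (np.int64(68), np.int64(14)), (np.int64(72), np.int64(7)), (np.int64(76), np.int64(11)), (np.int64(80), np.int64(10)), (np.int64(84), np.int64(11)), (np.int64(88), np.int64(7)), (np.int64(92), np.int64(11)), (np.int64(96), np.int64(0)), (np.int64(100), np.int64(0))]
floor z 11.893804017703928
```

Chassis fit: yaw 16.1°, and the notch agrees with the rail and panel offsets. The home module centre is about (526,-115). I'll lower it 24 mm short of the panel and 6 mm off the rail.

>>> send_rows:
  targets:
    - [[0,0,0.014,0.15,0.01,0,1],[0,0,0,0.15,0.01,0,1],[0,0,0,0.15,0,0,1],[0,0,0,0.045,0,-0.1,1],[0,0,0,0,0,-0.2,1],[0,0,0,0,0,-0.2,1],[0,0,0,0,0,-0.2,1],[0,0,0,0,0,-0.15,1],[0,0,0,0,0,-0.08,1],[0,0,0,0,0,0,1],[0,0,0,0,0,0,1]]

```text
time_s: 9.8
ee_pos: [505.3, -128.2, 48.3]
ee_rot: [-180.0, 0.0, -163.7]
force: [-0.9, -0.7, -1.9]
gripper_width: 43.8
gripper_force: 35.0
```

Run:
```python
from h import *
im,d=optics.grab_frame("scene"); save("pics/s3.png",cv2.resize(im[130:260,140:340],(800,520),interpolation=cv2.INTER_CUBIC))
s=env.state(); print(s["ee_pos"],s["ee_rot"],s["force"],s["torque"])
```

```text
[ 505.80120606 -128.28020295   48.98119859] [-1.79938566e+02  1.06257910e-01 -1.63692093e+02] [-0.12954313 -0.35482632 -1.84884215] [ 0.01340614  0.06260076 -0.01399355]
```

View pics/s3.png

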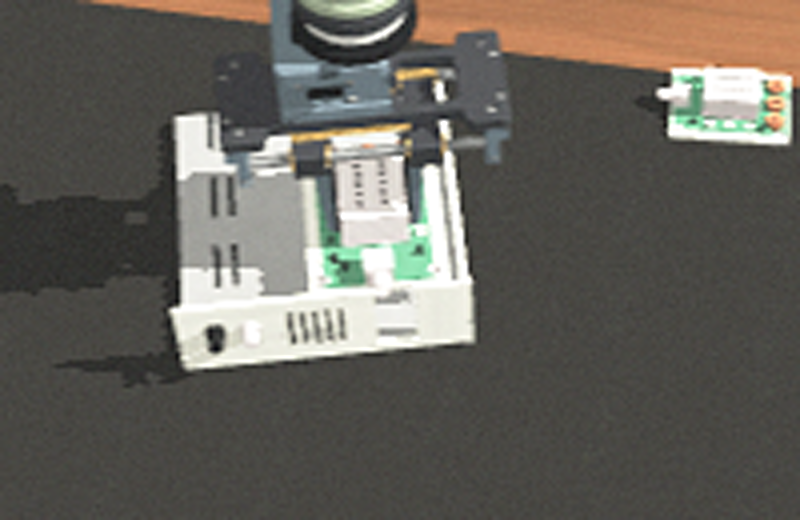

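The module sits inside the chassis at (380,220), its socket at (378,275) behind the notch at (397,310), clear of the rail. Lowering gently.

>>> send_rows:
  targets:
    - [[0,0,0,0,0,-0.04,1],[0,0,0,0,0,-0.03,1],[0,0,0,0,0,-0.02,1],[0,0,0,0,0,-0.01,1],[0,0,0,0,0,-0.005,1],[0,0,0,0,0,-0.005,1],[0,0,0,0,0,0,1],[0,0,0,0,0,0,1]]

```text
time_s: 10.65
ee_pos: [504.8, -128.0, 26.1]
ee_rot: [-180.0, 0.0, -163.7]
force: [0.2, 0.2, -2.6]
gripper_width: 43.6
gripper_force: 35.0
```

>>> send_rows:
  targets:
    - [[0,0,0,0,0,-0.003,1],[0,0,0,0,0,-0.003,1],[0,0,0,0,0,0,1],[0,0,0,0,0,0,1]]

```text
time_s: 11.05
ee_pos: [504.9, -128.0, 26.0]
ee_rot: [-180.0, 0.0, -163.7]
force: [-1.9, 0.6, 6.9]
gripper_width: 43.8
gripper_force: 35.0
```

On the floor. Sliding toward the rail, along (-0.28, 0.96).

>>> send_rows:
  targets:
    - [[0,0,0,-0.0028,0.0096,0,1],[0,0,0,-0.0028,0.0096,0,1],[0,0,0,-0.0014,0.0048,0,1],[0,0,0,0,0,0,1],[0,0,0,0,0,0,1]]

```text
time_s: 11.55
ee_pos: [504.7, -123.7, 26.0]
ee_rot: [-179.9, 0.1, -163.7]
force: [0.6, -0.2, 5.7]
gripper_width: 43.8
gripper_force: 35.0
```

>>> send_rows:
  targets:
    - [[0,0,0,-0.0014,0.0048,0,1],[0,0,0,-0.0014,0.0048,0,1],[0,0,0,0,0,0,1],[0,0,0,0,0,0,1]]

```text
time_s: 11.95
ee_pos: [504.3, -121.9, 26.0]
ee_rot: [-179.9, 0.2, -163.7]
force: [0.6, -2.3, 5.5]
gripper_width: 43.8
gripper_force: 35.0
```

>>> send_rows:
  targets:
    - [[0,0,0,0.0192,0.0055,0,1],[0,0,0,0.0192,0.0055,0,1],[0,0,0,0.0192,0.0055,0,1],[0,0,0,0.0192,0.0055,0,1],[0,0,0,0.0096,0.0028,0,1],[0,0,0,0,0,0,1],[0,0,0,0,0,0,1]]

```text
time_s: 12.65
ee_pos: [520.5, -116.4, 26.0]
ee_rot: [-180.0, 0.1, -163.7]
force: [-0.8, -0.6, 7.1]
gripper_width: 43.8
gripper_force: 35.0
```

>>> send_rows:
  targets:
    - [[0,0,0,0.0072,0.0021,0,1],[0,0,0,0.0072,0.0021,0,1],[0,0,0,0.0048,0.0014,0,1],[0,0,0,0,0,0,1],[0,0,0,0,0,0,1]]

```text
time_s: 13.15
ee_pos: [524.0, -115.3, 26.0]
ee_rot: [-180.0, 0.0, -163.7]
force: [-1.4, -0.6, 8.0]
gripper_width: 43.8
gripper_force: 35.0
```

>>> send_rows:
  targets:
    - [[0,0,0,0.0048,0.0014,0,1],[0,0,0,0.0048,0.0014,0,1],[0,0,0,0,0,0,1],[0,0,0,0,0,0,1]]

```text
time_s: 13.55
ee_pos: [525.9, -114.8, 26.0]
ee_rot: [-180.0, 0.0, -163.7]
force: [-2.7, -0.8, 6.7]
gripper_width: 43.7
gripper_force: 35.0
```

>>> send_rows:
  targets:
    - [[0,0,0,0.0048,0.0014,0,1],[0,0,0,0.0048,0.0014,0,1],[0,0,0,0,0,0,1],[0,0,0,0,0,0,1]]

```text
time_s: 13.95
ee_pos: [526.6, -114.6, 26.0]
ee_rot: [-180.0, -0.1, -163.7]
force: [-7.1, -2.2, 9.6]
gripper_width: 43.7
gripper_force: 35.0
```

Panel contact. Now pressing into the rail, with a little more on the panel.

>>> send_rows:
  targets:
    - [[0,0,0,-0.0014,0.0048,0,1],[0,0,0,-0.0014,0.0048,0,1],[0,0,0,0,0,0,1],[0,0,0,0,0,0,1]]

```text
time_s: 14.35
ee_pos: [526.4, -113.8, 26.1]
ee_rot: [-179.9, -0.1, -163.6]
force: [-6.0, -6.6, 10.0]
gripper_width: 43.8
gripper_force: 35.0
```

>>> send_rows:
  targets:
    - [[0,0,0,-0.0014,0.0048,0,1],[0,0,0,-0.0014,0.0048,0,1],[0,0,0,0.0048,0.0014,0,1],[0,0,0,0,0,0,1],[0,0,0,0,0,0,1]]

```text
time_s: 14.85
ee_pos: [526.4, -113.7, 26.2]
ee_rot: [-179.7, -0.2, -163.6]
force: [-7.1, -14.3, 10.4]
gripper_width: 43.8
gripper_force: 35.0
```

>>> send_rows:
  targets:
    - [[0,0,0,0.0034,0.0062,0,1],[0,0,0,0.0034,0.0062,0,1],[0,0,0,0,0,0,1],[0,0,0,0,0,0,1],[0,0,0,0,0,0,1]]

```text
time_s: 15.35
ee_pos: [526.4, -113.6, 26.2]
ee_rot: [-179.5, -0.4, -163.5]
force: [-11.8, -24.2, 12.5]
gripper_width: 43.9
gripper_force: 35.0
```

Run:
```python
from h import *
im,d=optics.grab_frame("scene"); save("pics/s4.png",cv2.resize(im[150:240,170:290],(800,600),interpolation=cv2.INTER_CUBIC))
s=env.state(); print(s["time_s"],s["ee_pos"],s["ee_rot"],s["force"],s["torque"])
c=cam("wrist"); im,d=optics.grab_frame("wrist"); save("pics/w4.png",im)
```

```text
15.4 [ 526.49522931 -113.60059838   26.26756127] [-179.53895024   -0.36317356 -163.53124445] [-12.22300072 -23.77761252  11.50827628] [-3.96248446  1.73286581 -0.49446054]
```

View pics/s4.png

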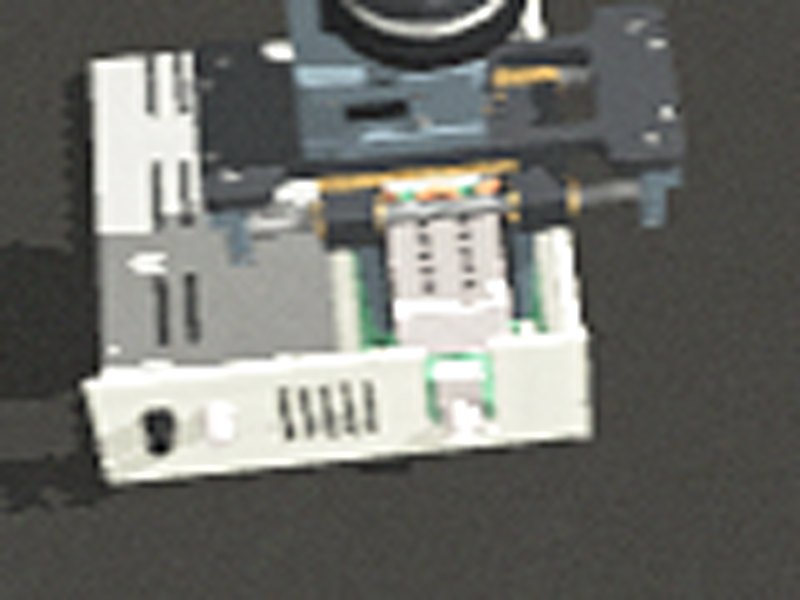

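View pics/w4.png

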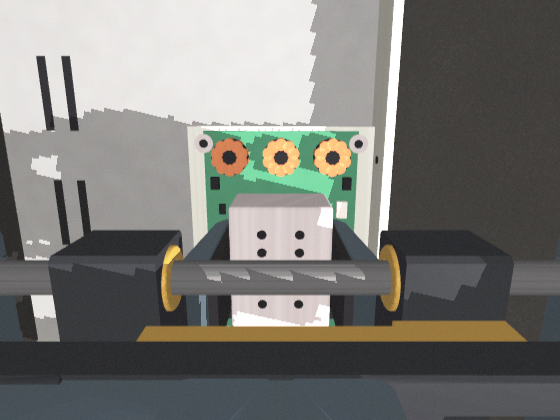

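The scene picture shows the socket out through the notch at (462,405). The wrist picture shows the plate edge at (375,180) tight and parallel to the rail. The tool force is about 18 N toward the panel and 20 N toward the rail, with tilt about 0.6°. Handing in.

```bash
python3 -c "
from workcell import env
print(env.job_done())"
```

```text
the job is handed in; nothing more can be done
None
```

I fitted the module flat into the chassis corner with its socket out through the notch, and handed the job in at about 15.4 s while still gripping it, pressing with roughly 18 N toward the rear panel and 20 N toward the side rail (wrist-force estimates); the interface gave no verdict on the result.

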